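# Press a reducer bush home with a ratchet press clamp

## Robot

A 6-joint arm with a two-finger parallel gripper is mounted at the origin on a cart in front of the work surface, level with it; the furniture and walls round the work are solid. World frame = base frame: x ahead of the robot, y to its left, z up, the work surface at z = 0. Lengths are in mm, angles in rad, forces in N, time in s.
With the tool pointing down it reaches from about 300 to 825 mm from the base axis. Payload 5.4 kg.
Tool frame: the origin (TCP) lies midway between the tips of the shut fingers; the grasp point (between the pads) lies robot.grip_point_offset behind it (robot.grip_point_offset is the distance from the TCP to the grasp point, in mm); z points along the fingers, y is the direction in which the jaws open and shut (so a half turn about z gives the same grasp; the last joint's range is limited). The gripper opens to 92 mm and grips with 3 to 60 N. Pads are 20 mm wide; open, the fingers measure 128 mm over their backs; the gripper's body (75 mm by 189 mm) begins 69 mm behind the grasp point.
Start: joints at [-1.367, 0.158, 1.597, -0, 1.386, -0.21], TCP at [231.178, -526.462, 192.201] pointing down, gripper open.
Joint ranges: [-2.91, 2.91], [-0.94, 2.29], [0.18, 2.7], [-1.29, 4.43], [0.17, 2.64], [-3, 3]. Speed limits (rad/s): [2.57, 2.57, 3.14, 3.14, 3.14, 3.14].

## Interface

Orientations are given as a 3x3 rotation matrix whose columns are the frame's x, y, z axes.
In Python, from plant import sensors, vision, robot gives the robot as it stands.
- The arm moves only by the tool arm_command, never from a script. Its argument "motion" is a list of rows, each a list of 3 entries, a list of its own where there are three numbers: the opening, from 0 (shut) to 1 (fully open), then the shift along the world's x, y, z in units of 200 mm (1.0 is 200 mm), then the turn, a rotation vector about the world's x, y, z in units of 30 degrees (1.0 is 30 degrees). In form: [[fingers, [dx, dy, dz], [ax, ay, az]], ...]. A call has 1 to 20 rows; each row is the pose to reach, as a shift and turn from the pose commanded when the call began; what a row does not reach only later rows make up. A row lasts 1/8 s, in which the tool goes at most 62.5 mm and 10.7 degrees, less where a joint would pass 70% of its speed; a pose out of reach is approached as far as the arm can. A call with a number of a shift or a turn outside -1 to 1 is refused whole. A call with a gripper value outside its range is refused whole. The fingers move at their own pace and stop on an object; "force" is the grip in N (left out, the last holds). Time passes only in rows, so rows that repeat a pose let the fingers close. It gives the time, the measured TCP pose, the force and the opening at its end, in the units of the state.
- sensors.get_obs(): the state, without advancing time (a new reading comes with each control period).
- vision.snapshot(name): name is "side" or "top"; returns the picture (420x560x3 uint8, red, green, blue); there is no depth.
- vision.camera_model(name): a dict with "K" (3x3 intrinsics, pixels), "R" (3x3) and "t" (3): a world point X has camera coordinates R X + t. Camera axes: x right, y down, z forward; pixel columns grow to the right and rows downward; lengths in mm; the calibration is good to about 2 mm. A picture is of the moment at which its call begins. camera_model takes no time and is no camera call.
- robot.finish_job(): hands the job in, once; it reports no verdict.
The state is a dict: "t": time; "joint_positions": joint angles; "joint_vel": joint speeds; "joint_torque": joint torques, N m; "eef_pos": TCP position; "ee_rot": TCP orientation; "force": force on the tool from outside, world axes, zero at the start; "ft_torque": the same for the moment, N m; "opening": finger opening in mm.
Only numpy, scipy, OpenCV 4.12 (cv2) and the standard library are available. Lean on these libraries where they do the work, as an engineer would, in place of code of your own. Each camera call takes 0.05 s, during which the arm holds its last target.

## Task

The grey reducer bush is only started in the black pipe coupling that lies in the ratchet press clamp. Pump the clamp's lever until the bush's flange sits fully home against the coupling, then hold the release button down until the jaw has sprung all the way back, leaving the pressed fitting lying in its cradle and the other tools undisturbed. Feel what you do: never push on the clamp or the fitting with more than 25 N.

Things in the scene. Friction and masses are not known exactly. Their poses are not given: they have to be found in the camera images.
- clamp: Bench press clamp, fixed: dark base plate 76 x 290 x 12 mm (y -120 to +170 mm), grey head (y -65 to +23 mm, 56 mm wide, top 82 mm above the bench), grey upright anvil, 90 mm high, face at y = +134.5 mm. Origin on the bench surface; its y axis runs along the base from head to anvil (ram and coupling lie on it, 55 mm up), x across, z up. The lever leaves the head towards -y, rising.
- lever_grip (a point): Middle of the lever's black cross-grip, a round bar 22 mm thick and 64 mm long across the clamp; the point is on the bar's axis (its top 11 mm higher), 110 mm from the lever's axle, 137 mm above the bench at rest. A full stroke is about 62 mm straight down. Pressed slowly it takes 4 to 9 N to run the jaw free, 7 to 13 N to push the bush in; once the bush is home the force climbs 1 to 2 N per mm, with no end.
- lever (a joint): Lever angle, rad: 0 = up at rest (0.50 above level), 0.66 = bottom stop. Axle at the clamp's y = -45 mm, 84 mm above the bench. A spring lifts it when let go. The jaw goes 1 mm for each 5 to 6 mm at the grip; ratchet teeth are 7 mm apart and a full stroke gains one tooth, a stroke that does not pass one gains nothing. Let it rise fully between strokes; 4 to 6 strokes do the job.
- jaw (a joint): Forward travel of the ram with its round rubber pad (36 mm across), m: 0 = fully sprung back, growing towards the anvil, at most 0.045. The ratchet holds it at each 7 mm tooth; from between two it drops back to the last one. It starts at 0 or 7 mm. With the bush home it stands near 0.0325 to 0.0345 while pressed, between two teeth; the rubber gives up to 1 mm.
- pad_face (a point): Centre of the rubber pad's front face, 55 mm above the bench; it moves with the jaw.
- release (a joint): Travel of the release button, m: 0 = up, 0.012 = down on its stop. It takes about 2 N at first, 5 N at 6 mm, 8 N at 11 mm. From about 6 mm down the ratchet is free and a spring drives the jaw back in about a second, as long as the button is held. It springs up when let go.
- release_top (a point): Centre of the top of the round steel release button, 22 mm across, on the top of the head at y = +6 mm, 96 mm above the bench when up (14 mm above the head).
- coupling: Black pipe coupling, a plain cylinder 42 mm across and 46 mm long, lying loose in a vee cradle before the anvil, 0 to 8 mm short of the anvil. Its origin is its centre, on its axis, 55 mm above the bench; its y axis runs along its axis towards the anvil. The bush sticks out of its end that faces the head. Pumping first slides it against the anvil.
- bush (a joint): Travel of the bush into the coupling, m: it starts between 0 and 0.006; 0.016 = fully home, flange against the coupling. It takes about 16 N on the bush itself to push it in; it stays where it is pushed.
- bush_face (a point): Centre of the outer face of the bush's grey flange (40 mm across, 6 mm thick); the rubber pad pushes on it.
- nut_driver: Nut driver 196 mm long with red handle; bystander. Origin under its centre, long axis y.
- marker_red: Black marker with red band, 136 mm long; bystander. Origin under its centre, long axis y.
- box_cutter: Grey box cutter 156 mm long; bystander. Origin under its centre, long axis y.
- caliper: Steel caliper 229 mm long; bystander. Origin under its centre, long axis y.

How it is judged (in metres and radians):
On the way, in this order (a step that is already met when the one before it is completed fails the run):
1. The clamp's pad has pressed the bush fully home in the coupling (within 1 mm), the ram being forward by more than 25 mm (value of joint bush above 0.015 m and value of joint jaw above 0.025 m), for 0.2 s.
2. The release has let the jaw spring back to within 3 mm of its rear end (value of joint jaw below 0.003 m), for 0.2 s.
At the end, for the whole second after the job is handed in: The bush is home in the coupling within 1 mm, the jaw is back within 3 mm of its rear end, the release button is up, and the coupling lies at rest in its cradle (axis within 6 mm sideways and 5 mm in height, centre 99 to 117 mm along the clamp's y, that is not more than 13 mm short of the anvil) (value of joint bush above 0.015 m and value of joint jaw below 0.003 m and value of joint release below 0.0015 m and x of coupling in the frame of clamp between -0.006 and 0.006 m and y of coupling in the frame of clamp between 0.099 and 0.117 m and z of coupling in the frame of clamp between 0.05 and 0.06 m and linear speed of coupling below 0.02 m/s); the robot touches nothing.
It fails at once if The robot pushes on the clamp, its lever or button, or on the coupling or bush with more than 25 N (contact force between any of clamp, coupling and the fingers above 25 N or contact force between any of clamp, coupling and the arm above 25 N).
It fails at once if A bystander (nut driver, red-banded marker, box cutter or caliper) is moved more than 30 mm (distance of any of nut_driver, marker_red, box_cutter, caliper from where it was at the start of the episode above 0.03 m).
It also fails if it takes over 58 s, if anything falls off the work surface, if the arm or the gripper's body presses on something with over 40 N, if the wrist force passes 120 N, or if a joint passes its speed limit or range.

## Working session

There is one attempt and no reset: what is moved stays moved. The work goes in short steps, Python scripts to look and compute and a tool call to move; the robot and the scene stay as the last step left them, time stands still between calls to the robot, and variables do not carry over. Pictures are saved under pics/ and viewed, and the job is handed in when it is done.

Besides the shell and the picture viewer there is one more tool, called after "Call:" as name(argument=value, ...) on one line, values as JSON. arm_command: Moves the arm, as the interface text tells. Its arguments: {"type":"object","properties":{"motion":{"type":"array","items":{"type":"array"}},"force":{"type":"number"}},"required":["motion"]}

```bash
mkdir -p pics; ls; python3 - <<'E'
from plant import sensors, vision, robot
import cv2
for n in ("side","top"):
    cv2.imwrite(f"pics/{n}0.png",vision.snapshot(n)[:,:,::-1]); c=vision.camera_model(n); print(n,c)
print(sensors.get_obs(), robot.grip_point_offset)
E
```

```text
pics
side {'K': array([[503.01753426,   0.        , 282.31457686],
       [  0.        , 503.01753426, 202.23822624],
       [  0.        ,   0.        ,   1.        ]]), 'R': array([[ 0.9990556 , -0.04191611, -0.01144294],
       [-0.03563643, -0.63979793, -0.76771652],
       [ 0.02485852,  0.76739928, -0.64068745]]), 't': array([-537.62426286,  -72.4599127 , 1545.59726572])}
top {'K': array([[538.47121501,   0.        , 281.84350063],
       [  0.        , 538.47121501, 213.91703034],
       [  0.        ,   0.        ,   1.        ]]), 'R': array([[-0.01663993, -0.99984411, -0.00590469],
       [-0.99209916,  0.01724489, -0.12426535],
       [ 0.12434781,  0.00379027, -0.99223145]]), 't': array([-275.59533044,  532.11776702, 1328.95873768])}
{'t': 0.1, 'joint_positions': array([-1.36709840e+00,  1.58988694e-01,  1.59805707e+00,  1.37178560e-05,
        1.38617458e+00, -2.10120707e-01]), 'joint_vel': array([-0.00013638, -0.00144707, -0.00110749, -0.00025424,  0.00015011,
        0.0003316 ]), 'joint_torque': array([ 3.51962690e-04, -3.86502349e+01, -3.22960281e+01,  7.03071314e-02,
        3.39505356e-02, -5.11557994e-05]), 'eef_pos': array([ 231.06820237, -525.90401362,  191.34055285]), 'ee_rot': array([[ 9.15593068e-01,  4.02105999e-01, -3.16062298e-04],
       [ 4.02105968e-01, -9.15591743e-01,  1.59676219e-03],
       [ 3.52683624e-04, -1.58907493e-03, -9.99998675e-01]]), 'force': array([-0.06140138,  0.55467344,  0.4147384 ]), 'ft_torque': array([-0.00716731, -0.04834751,  0.06516657]), 'opening': 91.75626291903588} 18.700000000000003
```

View pics/side0.png

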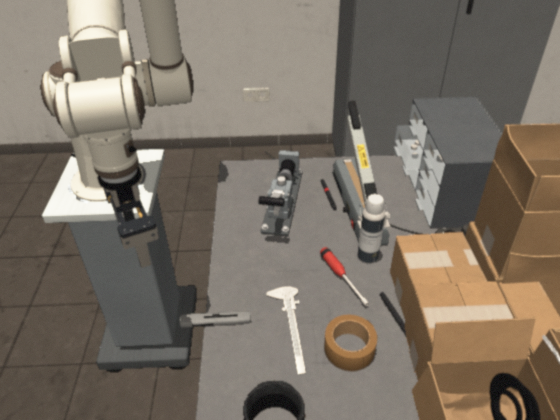

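View pics/top0.png

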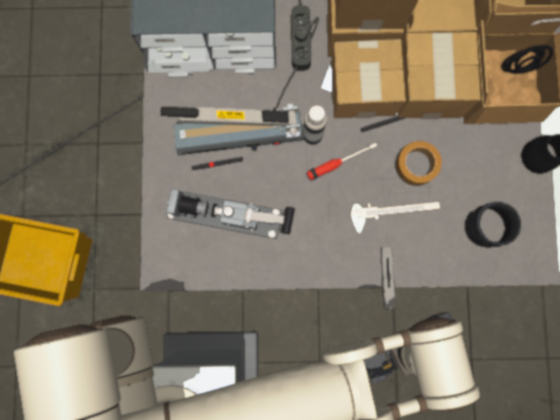

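The top view shows the clamp around (230,213), with its anvil to the left (world +y) and its lever grip at about (288,220). The side view shows the same clamp around (282,200). I'll enlarge both.

```bash
python3 - <<'E'
import cv2
a=cv2.imread("pics/top0.png")[170:260,150:310]; cv2.imwrite("pics/topc.png",cv2.resize(a,None,fx=5,fy=5,interpolation=cv2.INTER_CUBIC))
a=cv2.imread("pics/side0.png")[140:250,240:320]; cv2.imwrite("pics/sidec.png",cv2.resize(a,None,fx=5,fy=5,interpolation=cv2.INTER_CUBIC))
E
```

```text
(no output)
```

View pics/topc.png

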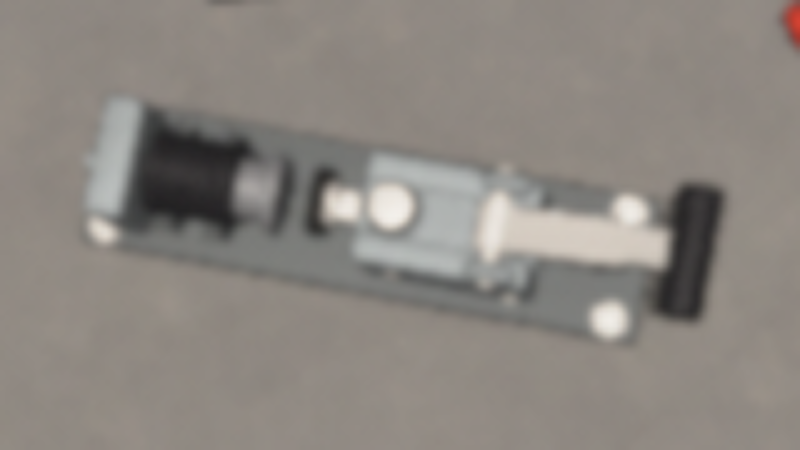

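View pics/sidec.png

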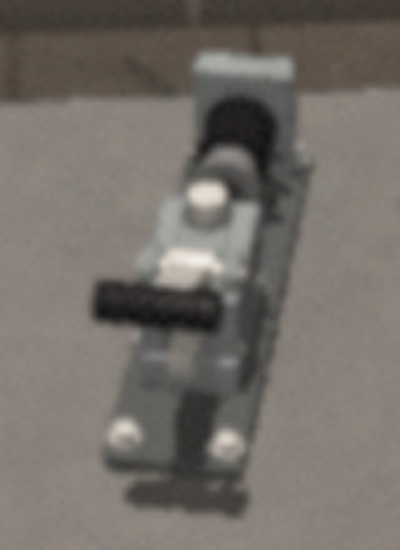

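```bash
cat > h.py <<'E'
import numpy as np
from plant import vision
C={n:vision.camera_model(n) for n in("side","top")}
def proj(n,X):
    c=C[n];p=c["K"]@(c["R"]@np.asarray(X,float)+c["t"]);return p[:2]/p[2]
def ray(n,uv,z):
    c=C[n];d=c["R"].T@np.linalg.solve(c["K"],[uv[0],uv[1],1]);o=-c["R"].T@c["t"];return o+d*(z-o[2])/d[2]
def W(p,X):
    c,s=np.cos(p[2]),np.sin(p[2]);return np.array([p[0]+c*X[0]-s*X[1],p[1]+s*X[0]+c*X[1],X[2]])
E
python3 - <<'E'
from h import *
from scipy.optimize import least_squares
g=(0,-45-110*np.cos(.5),137)
T=lambda u,v:(150+(u+.5)/5-.5,170+(v+.5)/5-.5)
S=lambda u,v:(240+(u+.5)/5-.5,140+(v+.5)/5-.5)
L=[("top",T(692,252),g),("top",T(393,205),(0,6,96)),("top",T(635,342),(-38,-120,12)),("top",T(85,243),(-38,170,12)),("top",T(135,159),(0,134.5,90)),
("side",S(157,305),g),("side",S(207,189),(0,6,96)),("side",S(107,463),(-38,-120,12)),("side",S(243,472),(38,-120,12))]
f=lambda p:np.concatenate([proj(n,W(p,X))-uv for n,uv,X in L])
r=least_squares(f,[430,70,-.15],loss="soft_l1");print(r.x,np.round(f(r.x).reshape(-1,2),1))
for n in("top","side"):
  print(n,"grip",ray(n,[l[1] for l in L if l[0]==n and l[2] is g][0],137),"btn",ray(n,[l[1] for l in L if l[0]==n and l[2][2]==96][0],96))
print("grip",W(r.x,g),"btn",W(r.x,(0,6,96)))
# pad, bush positions from top, z=55 silhouettes top
p=r.x;c,s=np.cos(p[2]),np.sin(p[2])
for nm,uv,z in(("coupl/bush edge",T(237,180),60),("bush face",T(290,195),60),("pad face",T(308,200),60)):
  q=ray("top",uv,z)-[p[0],p[1],0];print(nm,-s*q[0]+c*q[1], c*q[0]+s*q[1])
E
```

```text
[ 528.33988119 -161.37606005  370.50924999] [[ 0.4 -0.3]
 [-0.   0.1]
 [ 0.6  0.3]
 [-0.5 -0.3]
 [-0.   0.1]
 [ 0.5  0.2]
 [ 0.2  0.9]
 [-1.  -1.7]
 [ 0.  -0.7]]
top grip [ 499.71715749 -299.10382685  137.        ] btn [ 529.69194836 -155.59359448   96.        ]
side grip [ 499.21775033 -299.13629416  137.        ] btn [ 529.26981363 -151.33650489   96.        ]
grip [ 500.40409064 -300.1257913   137.        ] btn [ 529.52415243 -155.49409596   96.        ]
coupl/bush edge 89.24635103970628 2.461043201145678
bush face 61.842063581640275 -0.16040856710906226
pad face 52.55443204708772 -1.0034368381264347
```

Both cameras agree on the clamp pose: origin about (528.3,-161.4), yaw -0.199. That puts the grip near (500,-299.5,137) and the button near (529.5,-155.5,96). The fit residuals are within about 1 px, except one base corner at 1.7. I'll move above the grip with the fingers shut.

Call:
arm_command(motion=[[0,[0.3,0.25,0],[0,0,0.33]],[0,[0.5,0.42,0],[0,0,0.6]],[0,[0.67,0.57,0],[0,0,0.9]],[0,[0.67,0.57,0],[0,0,0.9]]], force=30)

```text
t: 0.6
eef_pos: [367.1, -409.9, 191.7]
ee_rot: [[0.629, 0.777, -0.0], [0.777, -0.629, 0.001], [0.001, -0.001, -1.0]]
force: [-0.0, -0.4, 0.0]
opening: 54.0
```

Call:
arm_command(motion=[[0,[0.3,0.25,0],[0,0,0.33]],[0,[0.5,0.42,0],[0,0,0.6]],[0,[0.67,0.57,-0.05],[0,0,0.93]],[0,[0.67,0.57,-0.1],[0,0,0.93]],[0,[0.67,0.57,-0.1],[0,0,0.93]],[0,[0.67,0.57,-0.1],[0,0,0.93]]])

```text
t: 1.35
eef_pos: [498.2, -300.0, 172.4]
ee_rot: [[0.201, 0.98, -0.0], [0.98, -0.201, -0.0], [-0.0, -0.0, -1.0]]
force: [-0.5, -0.6, -0.2]
opening: 0.2
```

```bash
python3 - <<'E'
from plant import sensors, vision
import cv2,numpy as np
ims=[]
for n,(a,b) in {"top":(180,150),"side":(130,220)}.items():
    im=vision.snapshot(n)[:,:,::-1][a-40:a+100,b:b+190]; ims.append(cv2.resize(im,None,fx=4,fy=4,interpolation=3)[:,:])
cv2.imwrite("pics/a1.png",cv2.resize(np.vstack(ims),None,fx=.53,fy=.53))
o=sensors.get_obs();print(o["t"],o["eef_pos"],o["ee_rot"],o["force"],o["opening"])
E
```

```text
1.45 [ 498.54248642 -299.85134296  172.74198374] [[ 2.00125623e-01  9.79770119e-01  4.97943191e-04]
 [ 9.79770065e-01 -2.00125251e-01 -7.10165715e-04]
 [-5.96148142e-04  6.29992189e-04 -9.99999624e-01]] [-0.12929913 -0.4254523   0.15076472] 0.434307097174587
```

View pics/a1.png

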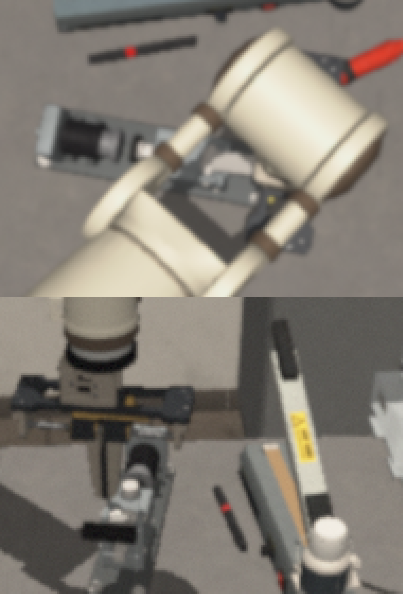

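The gripper is above the grip. I'll touch down slowly and feel for contact.

Call:
arm_command(motion=[[0,[0.005,0,-0.06],[0,0,0]],[0,[0.005,0,-0.1],[0,0,0]],[0,[0.005,0,-0.12],[0,0,0]],[0,[0.005,-0.005,-0.135],[0,0,0]],[0,[0.005,-0.01,-0.15],[0,0,0]]])

```text
t: 2.08
eef_pos: [500.3, -300.6, 142.2]
ee_rot: [[0.197, 0.98, 0.0], [0.98, -0.197, -0.0], [-0.0, 0.0, -1.0]]
force: [-0.2, 0.5, 0.0]
opening: 0.4
```

There's no force at z=142, where I expected the bar's top at 148. I'll look.

```bash
python3 - <<'E'
from plant import sensors, vision
import cv2,numpy as np
im=vision.snapshot("side")[:,:,::-1]
cv2.imwrite("pics/a2.png",cv2.resize(im[130:250,210:330],None,fx=5,fy=5,interpolation=3))
o=sensors.get_obs();print(o["t"],o["eef_pos"],o["force"])
from h import proj
print((proj("side",o["eef_pos"])-[210,130])*5,(proj("side",[500,-299.5,137])-[210,130])*5)
E
```

```text
2.125 [ 500.09717031 -300.54134738  141.75682482] [ 0.57407742 -0.0378029  -1.023989  ]
[306.6082985  347.30980892] [306.60367254 353.41358496]
```

View pics/a2.png

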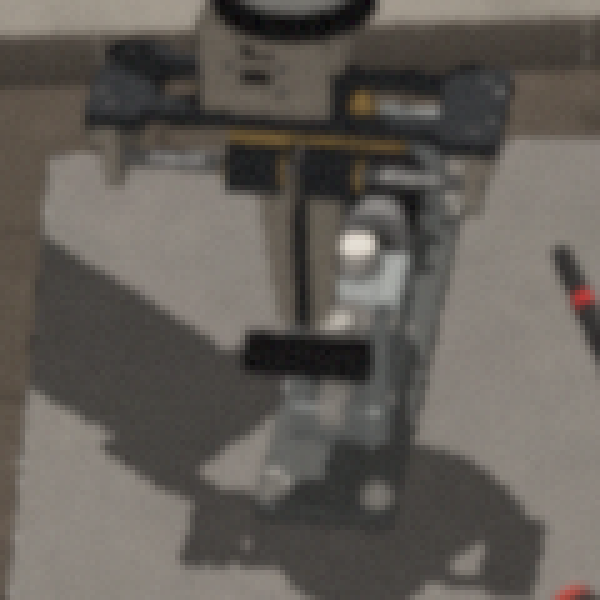

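```bash
python3 - <<'E'
from plant import sensors, vision
import cv2,numpy as np
from h import proj
o=sensors.get_obs();P=o["eef_pos"];R=o["ee_rot"]
im=vision.snapshot("side")[:,:,::-1]
im=cv2.resize(im[130:250,210:330],None,fx=5,fy=5,interpolation=3).copy()
q=lambda X:tuple(int(v) for v in (proj("side",X)-[210,130]+.5)*5)
for b in(0,88):
  for sx in(-10,10):
    for sy in(-18,18):
      cv2.circle(im,q(P+R@[sx,sy,-b]),3,(0,255,0) if sx*R[1,0]<0 else (0,0,255),-1)
a=np.array([.98,-.2,0]);
for s in(-32,32):
  for dz in(-11,11): cv2.circle(im,q(np.array([500,-299.5,137+dz])+a*s),3,(255,0,0),-1)
cv2.imwrite("pics/a3.png",im)
t=vision.snapshot("top")[:,:,::-1][160:270,150:320]
cv2.imwrite("pics/a3t.png",cv2.resize(t,None,fx=4.5,fy=4.5,interpolation=3))
E
```

```text
(no output)
```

View pics/a3.png

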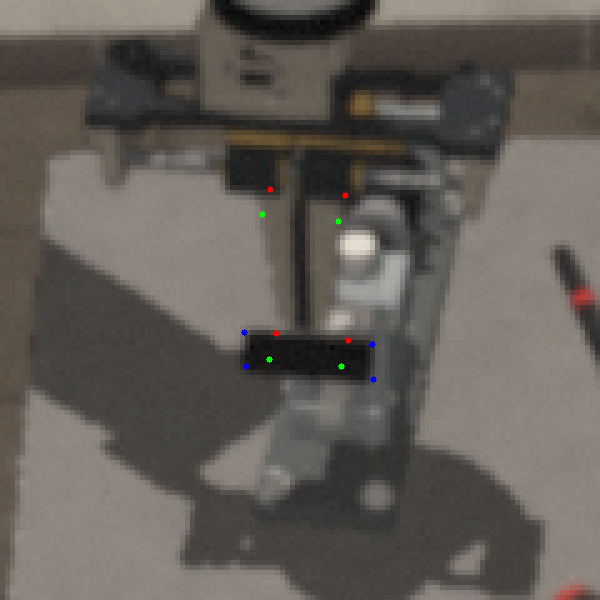

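View pics/a3t.png

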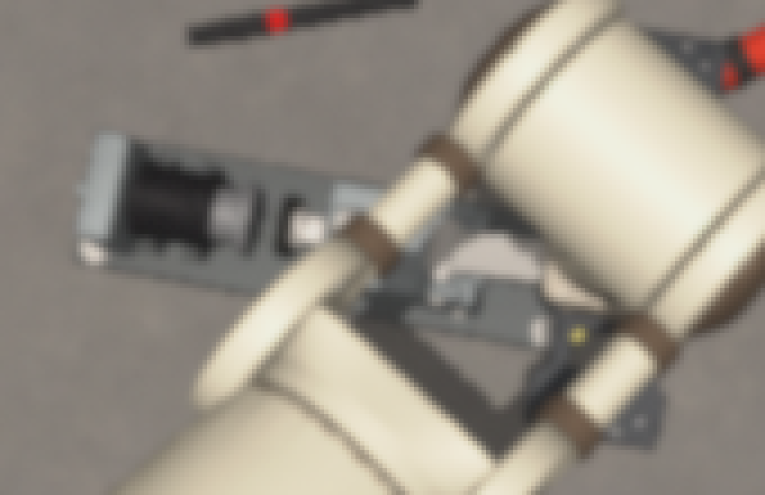

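```bash
python3 - <<'E'
import cv2
from h import proj
im=cv2.imread("pics/a1.png")[370:560,60:200]
cv2.imwrite("pics/a1z.png",cv2.resize(im,None,fx=3,fy=3,interpolation=3))
p=proj("side",[498.5,-299.9,172.7]);print(p,((p-[220,90]+.5)*2.12+[0,297]-[60,370])*3)
E
```

```text
[270.32984452 189.45453569] [143.27781118 416.71084699]
```

View pics/a1z.png

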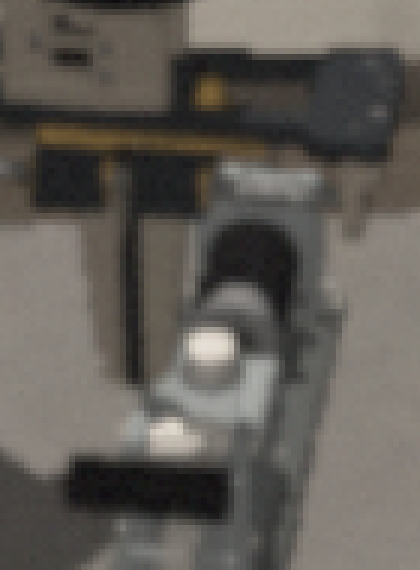

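The fingertip image sits about 5 px above the projected TCP. I'll check that against the first picture, where the fingers were open.

```bash
python3 - <<'E'
import cv2,numpy as np
from h import proj
im=cv2.imread("pics/side0.png")
P=np.array([231.07,-525.9,191.3]);y=np.array([.402,-.9156,0]);x=np.array([.9156,.402,0])
big=cv2.resize(im[130:280,70:200],None,fx=5,fy=4,interpolation=3)
big=cv2.resize(im[140:270,70:210],None,fx=5,fy=5,interpolation=3)
def d(X,c): 
  cv2.circle(big,tuple(int(v) for v in (proj("side",X)-[70,140]+.5)*5),3,c,-1)
for s in(-1,1):
  for w in(-10,10):
    d(P+s*46*y+w*x,(0,255,0)); d(P+s*64*y+w*x,(0,0,255)); d(P+s*46*y+w*x+[0,0,18.7],(255,0,0))
d(P,(255,0,255)); d(P+[0,0,88],(255,0,255))
cv2.imwrite("pics/s0z.png",big)
E
```

```text
(no output)
```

View pics/s0z.png

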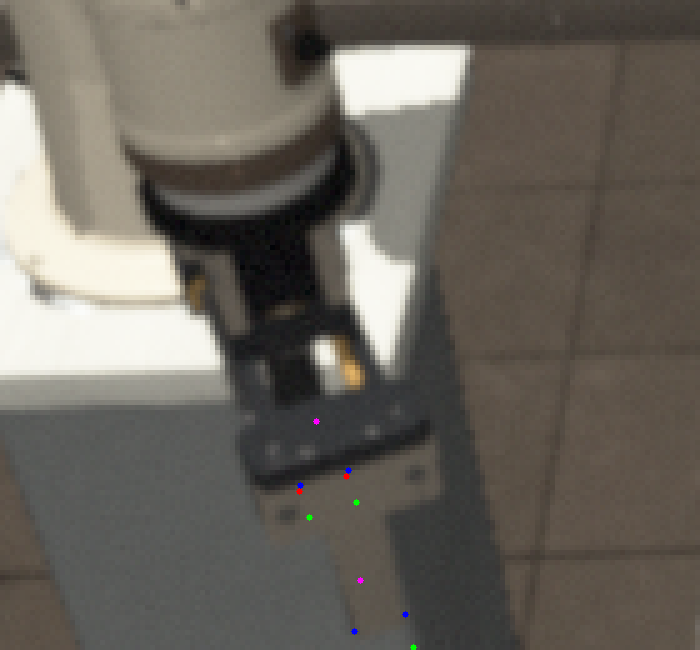

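The visible fingertips sit about 15 mm above the reported TCP in both pictures, so contact should come near TCP z≈133. I'll keep descending by feel.

Call:
arm_command(motion=[[0,[0,0,-0.015],[0,0,0]],[0,[0,0,-0.03],[0,0,0]],[0,[0,0,-0.04],[0,0,0]],[0,[0,0,-0.05],[0,0,0]]])

```text
t: 2.72
eef_pos: [500.2, -300.4, 132.0]
ee_rot: [[0.197, 0.98, -0.0], [0.98, -0.197, 0.0], [0.0, -0.0, -1.0]]
force: [-0.6, 0.9, -0.8]
opening: 0.1
```

Call:
arm_command(motion=[[0,[0,0,-0.01],[0,0,0]],[0,[0,0,-0.02],[0,0,0]],[0,[0,0,-0.03],[0,0,0]]])

```text
t: 3.1
eef_pos: [500.2, -300.4, 126.1]
ee_rot: [[0.198, 0.98, 0.0], [0.98, -0.198, 0.0], [0.0, 0.0, -1.0]]
force: [-0.2, 0.0, 0.2]
opening: 0.3
```

```bash
cat > look.py <<'E'
import sys,cv2,numpy as np
from plant import sensors, vision
o=sensors.get_obs();print(o["t"],o["eef_pos"],o["force"])
n=sys.argv[1]
im=vision.snapshot("side")[:,:,::-1]
cv2.imwrite(f"pics/{n}s.png",cv2.resize(im[140:250,230:330],None,fx=5,fy=5,interpolation=3))
E
python3 look.py b1
```

```text
3.1 [ 500.17462862 -300.4482562   126.06935377] [-0.24285806  0.00463162  0.18292042]
```

View pics/b1s.png

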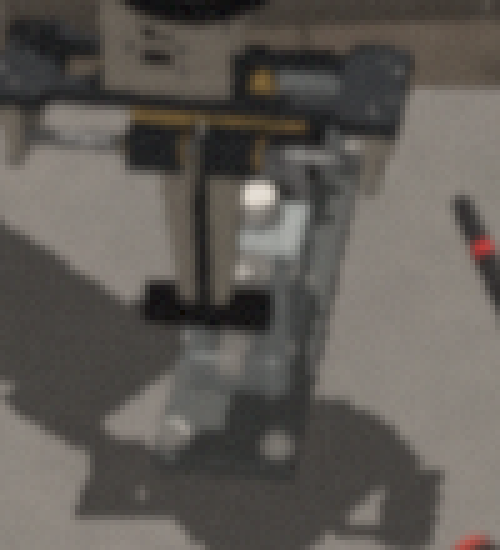

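Now the fingers overlap the bar in the image, with the tip at about row 305 in the crop (bar rows 283–328). I'll go on slowly.

Call:
arm_command(motion=[[0,[0,0,-0.01],[0,0,0]],[0,[0,0,-0.02],[0,0,0]],[0,[0,0,-0.03],[0,0,0]]])

```text
t: 3.52
eef_pos: [500.6, -301.5, 121.0]
ee_rot: [[0.198, 0.98, 0.001], [0.98, -0.198, -0.002], [-0.002, 0.002, -1.0]]
force: [-0.8, -3.1, 5.8]
opening: 0.5
```

```bash
python3 look.py b2
```

```text
3.525 [ 500.63023158 -301.50494638  120.95095695] [-0.78251439 -3.10757573  5.78484225]
```

View pics/b2s.png

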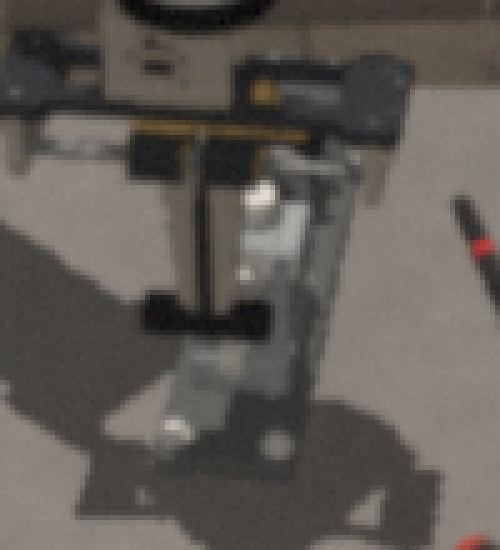

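Contact at last: 5.8 N upward, and the bar has started moving. The effective contact is at TCP z≈124. Now I'll continue the stroke along the arc.

Call:
arm_command(motion=[[0,[0,-0.01,-0.02],[0,0,0]],[0,[0,-0.02,-0.04],[0,0,0]],[0,[0,-0.026,-0.06],[0,0,0]],[0,[-0.005,-0.032,-0.08],[0,0,0]],[0,[-0.005,-0.038,-0.1],[0,0,0]],[0,[-0.005,-0.043,-0.12],[0,0,0]],[0,[-0.01,-0.047,-0.14],[0,0,0]],[0,[-0.01,-0.05,-0.16],[0,0,0]],[0,[-0.01,-0.053,-0.18],[0,0,0]],[0,[-0.01,-0.055,-0.2],[0,0,0]]])

```text
t: 4.82
eef_pos: [498.2, -311.6, 80.0]
ee_rot: [[0.198, 0.98, 0.0], [0.98, -0.198, -0.0], [-0.0, 0.0, -1.0]]
force: [0.4, -3.1, 5.1]
opening: 0.4
```

```bash
cat > lookb.py <<'E'
import sys,cv2,numpy as np
from plant import sensors, vision
n=sys.argv[1]
im=vision.snapshot("side")[:,:,::-1]
a=cv2.resize(im[140:250,230:330],None,fx=4,fy=4,interpolation=3)
t=vision.snapshot("top")[:,:,::-1][180:250,160:260]
t=cv2.resize(t,None,fx=4,fy=4,interpolation=3)
cv2.imwrite(f"pics/{n}.png",np.hstack([a,np.vstack([t,np.zeros((a.shape[0]-t.shape[0],t.shape[1],3),np.uint8)])]))
o=sensors.get_obs();print(o["t"],o["eef_pos"],o["force"])
E
python3 lookb.py c1
```

```text
4.925 [ 497.92962189 -311.08644888   79.48117682] [ 0.31151602 -2.9208245   4.821716  ]
```

View pics/c1.png

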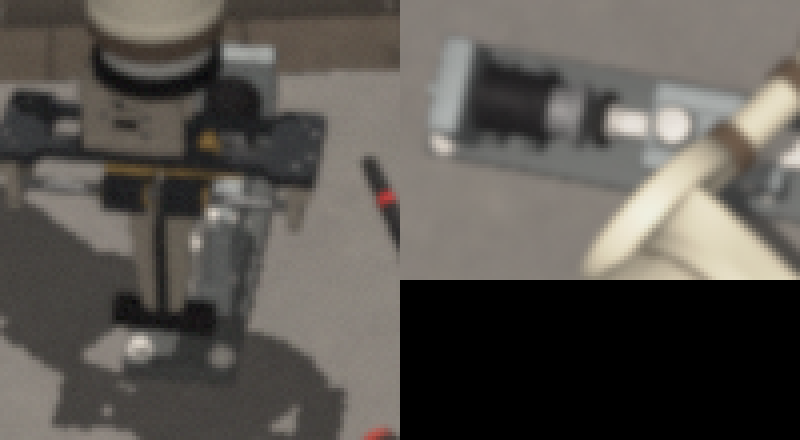

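The jaw is advancing: the pad is nearly at the bush in the top view (right panel, about (600,115)). The force is 5 N. I'll finish the stroke.

Call:
arm_command(motion=[[0,[0,-0.002,-0.02],[0,0,0]],[0,[0,-0.002,-0.04],[0,0,0]],[0,[0,-0.002,-0.055],[0,0,0]],[0,[0,-0.002,-0.07],[0,0,0]]])

```text
t: 5.42
eef_pos: [497.9, -311.8, 65.9]
ee_rot: [[0.197, 0.98, -0.001], [0.98, -0.197, 0.0], [0.0, -0.001, -1.0]]
force: [-1.2, -3.6, 3.9]
opening: 0.5
```

Call:
arm_command(motion=[[0,[0,0,0.08],[0,0,0]],[0,[0,0.01,0.16],[0,0,0]],[0,[0.01,0.03,0.24],[0,0,0]],[0,[0.01,0.057,0.32],[0,0,0]],[0,[0.01,0.057,0.32],[0,0,0]],[0,[0.01,0.057,0.32],[0,0,0]]])

```text
t: 6.18
eef_pos: [499.8, -300.2, 129.7]
ee_rot: [[0.197, 0.98, -0.001], [0.98, -0.197, 0.0], [0.0, -0.001, -1.0]]
force: [-0.1, 0.2, -0.3]
opening: 0.2
```

```bash
python3 lookb.py c2
```

```text
6.275 [ 499.60424948 -300.16453129  129.21420552] [-0.28217342  0.30669575  0.34860023]
```

View pics/c2.png

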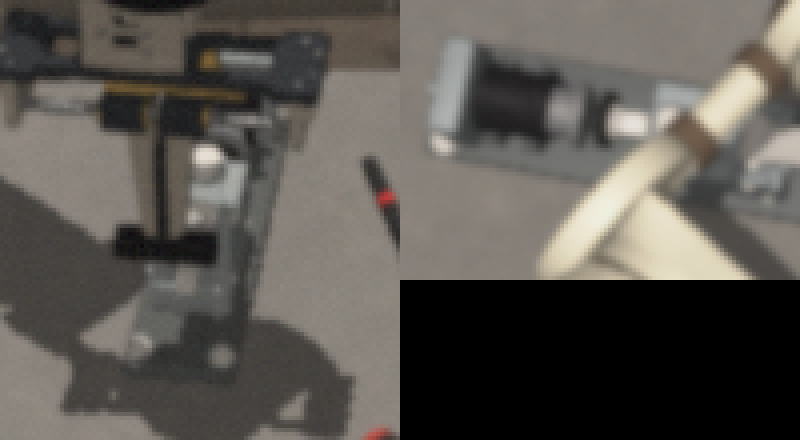

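The lever is back up and the jaw held. Stroke 2.

Call:
arm_command(motion=[[0,[0,0,-0.02],[0,0,0]],[0,[0,-0.005,-0.04],[0,0,0]],[0,[0,-0.013,-0.06],[0,0,0]],[0,[0,-0.021,-0.085],[0,0,0]],[0,[0,-0.029,-0.11],[0,0,0]],[0,[-0.005,-0.036,-0.135],[0,0,0]],[0,[-0.005,-0.042,-0.16],[0,0,0]],[0,[-0.005,-0.047,-0.185],[0,0,0]],[0,[-0.01,-0.051,-0.21],[0,0,0]],[0,[-0.01,-0.054,-0.235],[0,0,0]],[0,[-0.01,-0.056,-0.26],[0,0,0]],[0,[-0.01,-0.057,-0.28],[0,0,0]],[0,[-0.01,-0.057,-0.3],[0,0,0]],[0,[-0.01,-0.057,-0.32],[0,0,0]]])

```text
t: 8.02
eef_pos: [498.2, -312.0, 66.0]
ee_rot: [[0.197, 0.98, -0.0], [0.98, -0.197, -0.0], [-0.0, 0.0, -1.0]]
force: [0.1, -3.7, 5.2]
opening: 0.7
```

Call:
arm_command(motion=[[0,[0,0,0.08],[0,0,0]],[0,[0,0.01,0.16],[0,0,0]],[0,[0.01,0.03,0.24],[0,0,0]],[0,[0.01,0.057,0.32],[0,0,0]],[0,[0.01,0.057,0.32],[0,0,0]],[0,[0.01,0.057,0.32],[0,0,0]]])

```text
t: 8.78
eef_pos: [499.8, -300.2, 129.7]
ee_rot: [[0.197, 0.98, -0.001], [0.98, -0.197, 0.0], [0.0, -0.001, -1.0]]
force: [0.2, 0.2, -0.7]
opening: 0.5
```

```bash
python3 lookb.py c3
```

```text
8.875 [ 499.61303314 -300.15738913  129.2421613 ] [ 0.08005622 -0.55569743 -0.83832431]
```

View pics/c3.png

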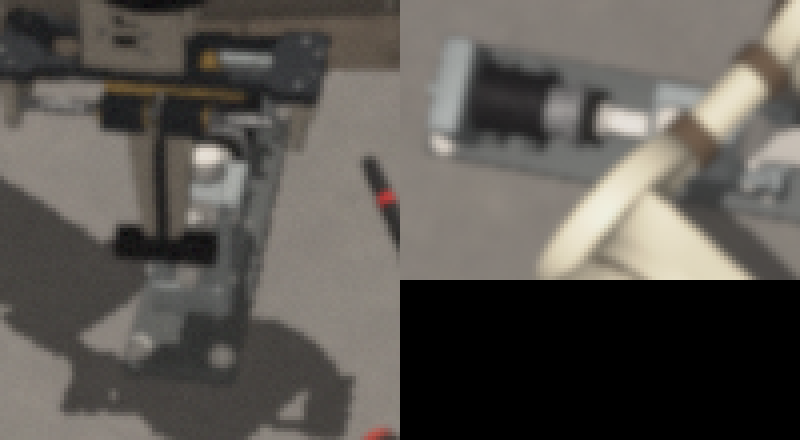

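The pad advanced another tooth and now stands at the bush. Stroke 3.

Call:
arm_command(motion=[[0,[0,0,-0.02],[0,0,0]],[0,[0,-0.005,-0.04],[0,0,0]],[0,[0,-0.013,-0.06],[0,0,0]],[0,[0,-0.021,-0.085],[0,0,0]],[0,[0,-0.029,-0.11],[0,0,0]],[0,[-0.005,-0.036,-0.135],[0,0,0]],[0,[-0.005,-0.042,-0.16],[0,0,0]],[0,[-0.005,-0.047,-0.185],[0,0,0]],[0,[-0.01,-0.051,-0.21],[0,0,0]],[0,[-0.01,-0.054,-0.235],[0,0,0]],[0,[-0.01,-0.056,-0.26],[0,0,0]],[0,[-0.01,-0.057,-0.28],[0,0,0]],[0,[-0.01,-0.057,-0.3],[0,0,0]],[0,[-0.01,-0.057,-0.32],[0,0,0]]])

```text
t: 10.62
eef_pos: [499.4, -315.0, 68.2]
ee_rot: [[0.198, 0.98, 0.003], [0.98, -0.198, -0.006], [-0.005, 0.004, -1.0]]
force: [-1.6, -4.6, 7.6]
opening: 0.3
```

Call:
arm_command(motion=[[0,[0,0,0.08],[0,0,0]],[0,[0,0.01,0.16],[0,0,0]],[0,[0.01,0.03,0.24],[0,0,0]],[0,[0.01,0.057,0.32],[0,0,0]],[0,[0.01,0.057,0.32],[0,0,0]],[0,[0.01,0.057,0.32],[0,0,0]]])

```text
t: 11.38
eef_pos: [499.8, -300.1, 129.6]
ee_rot: [[0.197, 0.98, -0.001], [0.98, -0.197, 0.001], [0.0, -0.001, -1.0]]
force: [-0.1, 0.3, -0.2]
opening: 0.2
```

```bash
python3 lookb.py c4
```

```text
11.475 [ 499.59271218 -300.1105711   129.18253901] [-0.56691801 -0.07432684 -0.29522725]
```

View pics/c4.png

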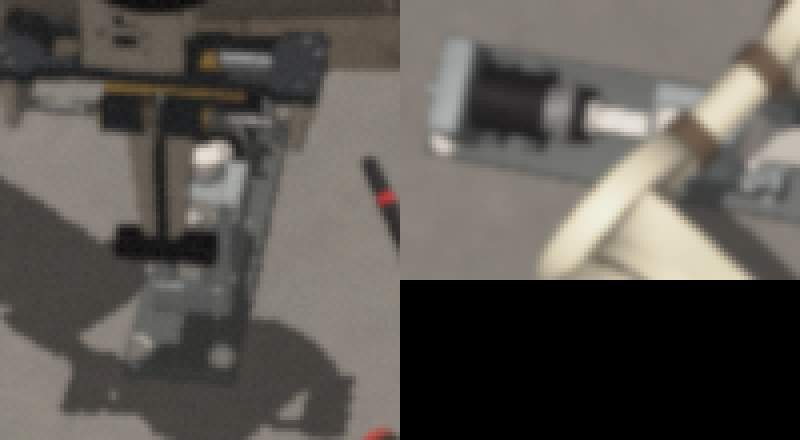

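The bush is moving in. Its exposed part has shrunk from about 30 to 22 crop pixels. For stroke 4 I'll take the lower half in small felt steps.

Call:
arm_command(motion=[[0,[0,0,-0.02],[0,0,0]],[0,[0,-0.005,-0.04],[0,0,0]],[0,[0,-0.013,-0.06],[0,0,0]],[0,[0,-0.021,-0.08],[0,0,0]],[0,[0,-0.027,-0.1],[0,0,0]],[0,[-0.005,-0.033,-0.12],[0,0,0]],[0,[-0.005,-0.038,-0.14],[0,0,0]]])

```text
t: 12.35
eef_pos: [499.6, -310.1, 103.7]
ee_rot: [[0.198, 0.98, 0.001], [0.98, -0.198, -0.004], [-0.004, 0.002, -1.0]]
force: [-4.5, -3.9, 9.1]
opening: 0.2
```

Call:
arm_command(motion=[[0,[0,-0.004,-0.02],[0,0,0]],[0,[0,-0.007,-0.04],[0,0,0]],[0,[0,-0.01,-0.06],[0,0,0]]])

```text
t: 12.72
eef_pos: [499.6, -313.0, 92.1]
ee_rot: [[0.198, 0.98, 0.002], [0.98, -0.198, -0.006], [-0.005, 0.003, -1.0]]
force: [-4.0, -5.3, 8.5]
opening: 0.4
```

Call:
arm_command(motion=[[0,[0,-0.002,-0.02],[0,0,0]],[0,[0,-0.004,-0.04],[0,0,0]],[0,[0,-0.006,-0.06],[0,0,0]]])

```text
t: 13.1
eef_pos: [500.0, -314.3, 80.1]
ee_rot: [[0.198, 0.98, 0.002], [0.98, -0.198, -0.006], [-0.005, 0.003, -1.0]]
force: [-2.3, -5.0, 8.2]
opening: 0.5
```

Steady at about 8 N, so it isn't home yet. Continuing.

Call:
arm_command(motion=[[0,[0,0,-0.02],[0,0,0]],[0,[0,0,-0.04],[0,0,0]]])

```text
t: 13.35
eef_pos: [500.2, -314.3, 72.2]
ee_rot: [[0.198, 0.98, 0.003], [0.98, -0.198, -0.006], [-0.005, 0.004, -1.0]]
force: [-2.1, -4.8, 8.1]
opening: 0.2
```

Call:
arm_command(motion=[[0,[0,0,-0.015],[0,0,0]],[0,[0,0,-0.03],[0,0,0]]])

```text
t: 13.6
eef_pos: [500.3, -314.4, 66.2]
ee_rot: [[0.198, 0.98, 0.003], [0.98, -0.198, -0.006], [-0.005, 0.004, -1.0]]
force: [-2.4, -4.8, 8.4]
opening: 0.2
```

Call:
arm_command(motion=[[0,[0,0,0.08],[0,0,0]],[0,[0,0.01,0.16],[0,0,0]],[0,[0.01,0.03,0.24],[0,0,0]],[0,[0.01,0.057,0.33],[0,0,0]],[0,[0.01,0.057,0.33],[0,0,0]],[0,[0.01,0.057,0.33],[0,0,0]]])

```text
t: 14.35
eef_pos: [500.8, -299.5, 129.6]
ee_rot: [[0.197, 0.98, -0.001], [0.98, -0.197, 0.001], [0.0, -0.001, -1.0]]
force: [-0.2, 0.1, -0.0]
opening: 0.4
```

```bash
python3 lookb.py c5
```

```text
14.45 [ 500.56727892 -299.48815075  129.15081251] [ 0.0032358  -0.2703967   0.13305139]
```

View pics/c5.png

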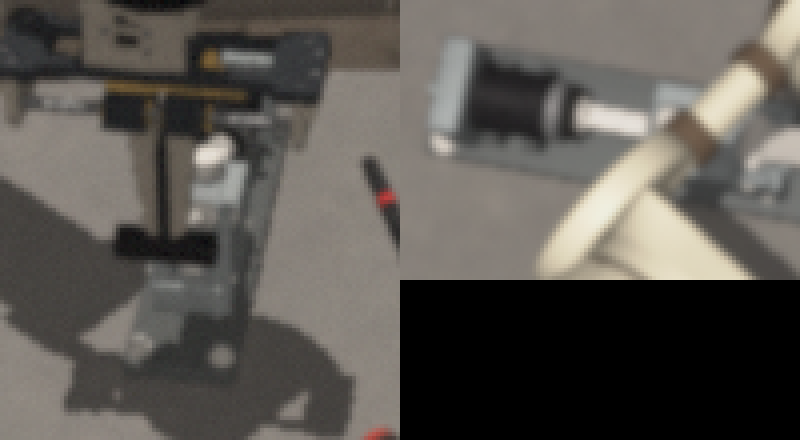

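The flange now sits almost at the coupling: the light band is about 13 px against about 10 for flange alone. Stroke 5 in felt steps.

Call:
arm_command(motion=[[0,[0,0,-0.02],[0,0,0]],[0,[0,-0.005,-0.04],[0,0,0]],[0,[0,-0.013,-0.06],[0,0,0]],[0,[0,-0.021,-0.08],[0,0,0]],[0,[0,-0.027,-0.1],[0,0,0]]])

```text
t: 15.08
eef_pos: [501.1, -306.6, 110.8]
ee_rot: [[0.198, 0.98, 0.0], [0.98, -0.198, -0.002], [-0.002, 0.001, -1.0]]
force: [-2.6, -2.1, 6.7]
opening: 0.6
```

Call:
arm_command(motion=[[0,[0,-0.006,-0.02],[0,0,0]],[0,[0,-0.01,-0.04],[0,0,0]]])

```text
t: 15.32
eef_pos: [500.9, -309.3, 103.4]
ee_rot: [[0.198, 0.98, -0.0], [0.98, -0.198, -0.004], [-0.004, 0.0, -1.0]]
force: [-4.8, -3.5, 8.9]
opening: 0.5
```

Call:
arm_command(motion=[[0,[0,-0.004,-0.015],[0,0,0]],[0,[0,-0.006,-0.03],[0,0,0]]])

```text
t: 15.58
eef_pos: [501.2, -310.9, 97.7]
ee_rot: [[0.198, 0.98, 0.0], [0.98, -0.198, -0.004], [-0.004, 0.001, -1.0]]
force: [-4.9, -4.4, 9.3]
opening: 0.6
```

Call:
arm_command(motion=[[0,[0,-0.003,-0.01],[0,0,0]],[0,[0,-0.005,-0.02],[0,0,0]]])

```text
t: 15.82
eef_pos: [501.2, -311.8, 93.8]
ee_rot: [[0.198, 0.98, 0.001], [0.98, -0.198, -0.004], [-0.004, 0.001, -1.0]]
force: [-4.1, -3.8, 7.7]
opening: 0.8
```

Call:
arm_command(motion=[[0,[0,-0.003,-0.01],[0,0,0]],[0,[0,-0.004,-0.02],[0,0,0]]])

```text
t: 16.08
eef_pos: [501.2, -312.7, 89.7]
ee_rot: [[0.198, 0.98, 0.001], [0.98, -0.198, -0.004], [-0.004, 0.001, -1.0]]
force: [-5.1, -4.5, 7.6]
opening: 0.5
```

Call:
arm_command(motion=[[0,[0,-0.002,-0.01],[0,0,0]],[0,[0,-0.003,-0.02],[0,0,0]]])

```text
t: 16.32
eef_pos: [501.2, -313.5, 85.9]
ee_rot: [[0.198, 0.98, 0.0], [0.98, -0.198, -0.005], [-0.004, 0.001, -1.0]]
force: [-6.0, -5.1, 9.6]
opening: 0.5
```

Call:
arm_command(motion=[[0,[0,-0.001,-0.008],[0,0,0]],[0,[0,-0.002,-0.015],[0,0,0]]])

```text
t: 16.58
eef_pos: [501.1, -314.0, 83.1]
ee_rot: [[0.198, 0.98, 0.0], [0.98, -0.198, -0.005], [-0.005, 0.001, -1.0]]
force: [-6.6, -4.0, 10.2]
opening: 0.4
```

```bash
python3 lookb.py c6
```

```text
16.675 [ 501.07066514 -314.09251774   83.0991681 ] [-6.11884202 -4.7177431  11.00047641]
```

View pics/c6.png

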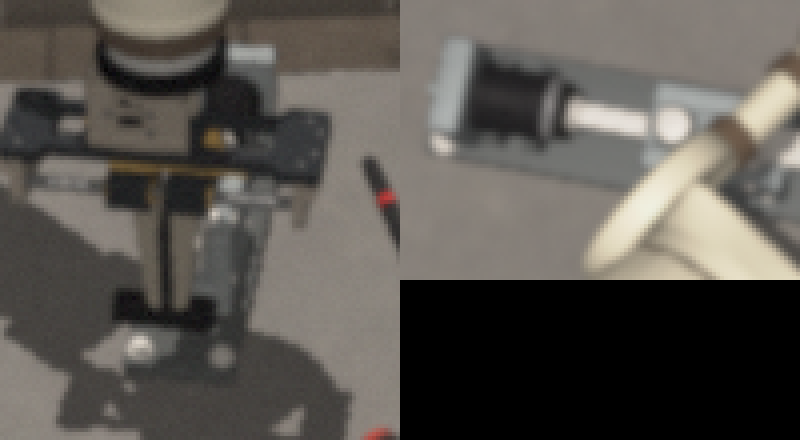

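The force is beginning to climb (total about 13.4 N). I'll press a bit further to be sure it's home.

Call:
arm_command(motion=[[0,[0.001,0,-0.005],[0,0,0]],[0,[0.002,0,-0.01],[0,0,0]]])

```text
t: 16.92
eef_pos: [501.4, -314.1, 81.3]
ee_rot: [[0.198, 0.98, -0.0], [0.98, -0.198, -0.005], [-0.005, 0.001, -1.0]]
force: [-6.7, -4.2, 12.3]
opening: 0.2
```

Call:
arm_command(motion=[[0,[0.001,0,-0.005],[0,0,0]],[0,[0.002,0,-0.01],[0,0,0]]])

```text
t: 17.18
eef_pos: [501.7, -314.2, 79.3]
ee_rot: [[0.198, 0.98, -0.0], [0.98, -0.198, -0.005], [-0.005, 0.001, -1.0]]
force: [-7.3, -4.5, 12.3]
opening: 0.4
```

Call:
arm_command(motion=[[0,[-0.003,0,-0.005],[0,0,0]],[0,[-0.005,0,-0.01],[0,0,0]]])

```text
t: 17.42
eef_pos: [501.6, -314.5, 77.8]
ee_rot: [[0.198, 0.98, 0.002], [0.98, -0.198, -0.006], [-0.005, 0.003, -1.0]]
force: [-4.9, -3.9, 12.9]
opening: 0.6
```

Call:
arm_command(motion=[[0,[-0.002,0,-0.005],[0,0,0]],[0,[-0.003,0,-0.01],[0,0,0]]])

```text
t: 17.68
eef_pos: [501.6, -314.7, 76.2]
ee_rot: [[0.198, 0.98, 0.003], [0.98, -0.198, -0.006], [-0.006, 0.004, -1.0]]
force: [-4.0, -4.4, 12.8]
opening: 0.9
```

Call:
arm_command(motion=[[0,[0,0,-0.007],[0,0,0]],[0,[0,0,-0.015],[0,0,0]]])

```text
t: 17.92
eef_pos: [501.6, -315.0, 73.5]
ee_rot: [[0.198, 0.98, 0.003], [0.98, -0.198, -0.007], [-0.006, 0.004, -1.0]]
force: [-4.6, -4.3, 14.4]
opening: 0.6
```

```bash
python3 lookb.py c7
```

```text
18.025 [ 501.55427027 -315.03103983   73.40830929] [-3.89684335 -5.3456802  12.66933646]
```

View pics/c7.png

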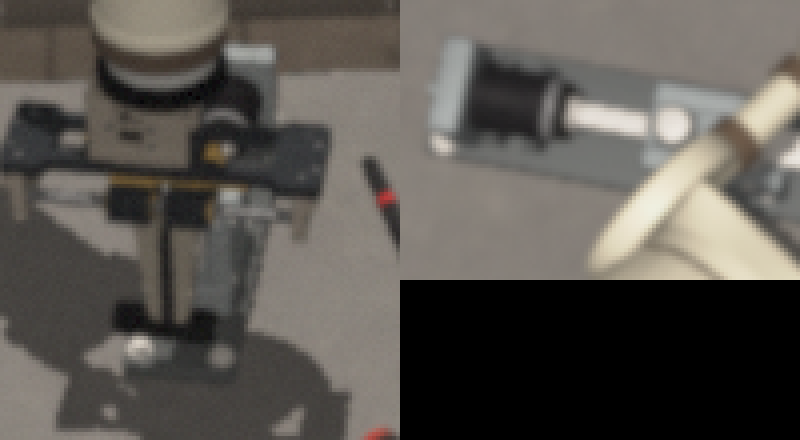

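```bash
python3 - <<'E'
import cv2,numpy as np
from h import *
p=[528.34,-161.38,-.199]
rows=[]
t0=cv2.resize(cv2.imread("pics/top0.png")[180:250,160:260],None,fx=4,fy=4,interpolation=3)
L=[("0",t0)]+[(k,cv2.imread(f"pics/{k}.png")[:280,400:]) for k in("c1","c2","c3","c4","c5","c6","c7")]
# rectify: plane z=60, clamp y 20..140 -> 6 px/mm, x -22..22
src=[];dst=[]
for y in(20,140):
  for x in(-22,22):
    src.append((proj("top",W(p,(x,y,70)))-[160,180]+.5)*4-.5); dst.append([(140-y)*6.4,(22-x)*1.55])
H=cv2.getPerspectiveTransform(np.float32(src),np.float32(dst))
for k,i in L: 
  r=cv2.warpPerspective(i,H,(768,68),flags=3); rows.append(r)
out=np.vstack(rows)
for y in range(20,140,10): cv2.line(out,(int((140-y)*6.4),0),(int((140-y)*6.4),out.shape[0]),(0,0,255) if y%50==0 else (0,200,200),1)
cv2.imwrite("pics/strip.png",out)
E
```

```text
(no output)
```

View pics/strip.png

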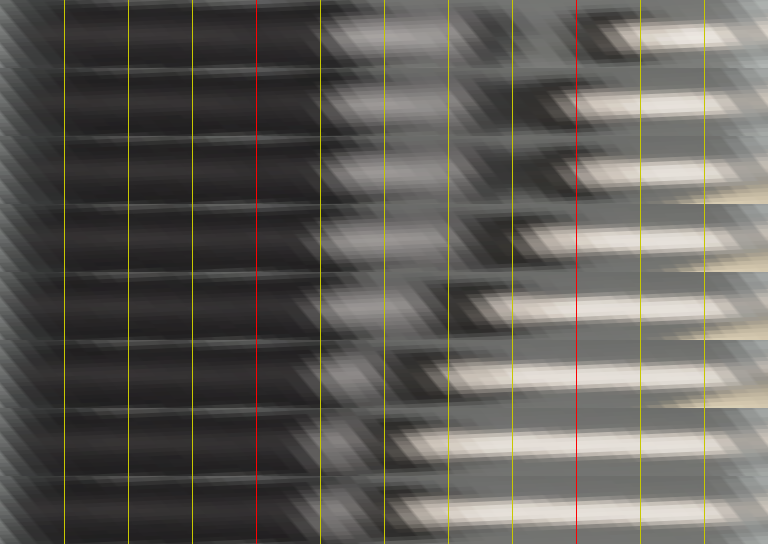

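The strip picture settles it. The pad went 0 → 7 → 14 → 21 → 28 mm over four strokes, and in this one it reached 33.2 (c6) then 33.6 (c7). It has nearly stopped, although the grip went 10 mm further, and that matches "home". One more small push to confirm.

Call:
arm_command(motion=[[0,[0,0,-0.007],[0,0,0]],[0,[0,0,-0.015],[0,0,0]],[0,[0,0,-0.015],[0,0,0]]])

```text
t: 18.4
eef_pos: [501.5, -315.3, 70.7]
ee_rot: [[0.198, 0.98, 0.003], [0.98, -0.198, -0.007], [-0.007, 0.004, -1.0]]
force: [-5.5, -4.8, 14.4]
opening: 0.2
```

Call:
arm_command(motion=[[0,[0,0,-0.007],[0,0,0]],[0,[0,0,-0.01],[0,0,0]],[0,[0,0,-0.01],[0,0,0]]])

```text
t: 18.77
eef_pos: [501.5, -315.4, 68.9]
ee_rot: [[0.198, 0.98, 0.003], [0.98, -0.198, -0.008], [-0.007, 0.004, -1.0]]
force: [-5.4, -5.3, 15.4]
opening: 0.4
```

```bash
python3 lookb.py c8; cat > strip.py <<'E'
import cv2,sys
from h import *
p=[528.34,-161.38,-.199]
src=[];dst=[]
for y in(20,140):
  for x in(-22,22):
    src.append((proj("top",W(p,(x,y,70)))-[160,180]+.5)*4-.5); dst.append([(140-y)*6.4,(22-x)*1.55])
H=cv2.getPerspectiveTransform(np.float32(src),np.float32(dst))
out=np.vstack([cv2.warpPerspective(cv2.imread(f"pics/{k}.png")[:280,400:],H,(768,68),flags=3) for k in sys.argv[2:]])
for y in range(20,140,10): cv2.line(out,(int((140-y)*6.4),0),(int((140-y)*6.4),out.shape[0]),(0,0,255) if y%50==0 else (0,200,200),1)
cv2.imwrite(f"pics/{sys.argv[1]}.png",out)
E
python3 strip.py strip2 c5 c6 c7 c8
```

```text
18.875 [ 501.51140958 -315.40327366   68.88446882] [-5.87826471 -4.74041157 16.0422756 ]
```

View pics/strip2.png

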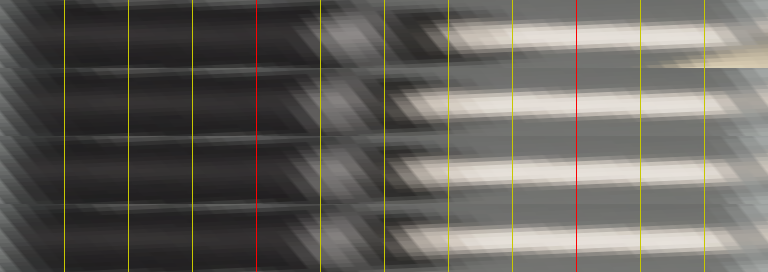

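The pad stood still over c6–c8 while the force rose to about 17.6 N total, so the bush is home. I'll let the lever rise and move to the button.

Call:
arm_command(motion=[[0,[0,0,0.05],[0,0,0]],[0,[0,0.005,0.12],[0,0,0]],[0,[0,0.02,0.2],[0,0,0]],[0,[-0.005,0.05,0.3],[0,0,0]],[0,[-0.005,0.06,0.5],[0,0,0]],[0,[-0.005,0.06,0.5],[0,0,0]]])

```text
t: 19.62
eef_pos: [500.7, -300.0, 168.6]
ee_rot: [[0.197, 0.98, 0.004], [0.98, -0.197, -0.004], [-0.003, 0.005, -1.0]]
force: [0.6, 0.5, 0.4]
opening: 0.3
```

Call:
arm_command(motion=[[0,[0.04,0.2,0],[0,0,0]],[0,[0.08,0.4,0],[0,0,0]],[0,[0.12,0.6,0],[0,0,0]],[0,[0.14,0.72,0],[0,0,0]],[0,[0.14,0.72,0],[0,0,0]]])

```text
t: 20.25
eef_pos: [526.5, -153.3, 163.7]
ee_rot: [[0.195, 0.981, -0.003], [0.981, -0.195, 0.001], [0.001, -0.003, -1.0]]
force: [-0.2, -0.3, 0.2]
opening: 0.3
```

```bash
python3 lookb.py d1
```

```text
20.35 [ 526.6424163  -155.30987982  164.25132222] [ 0.0135866  -0.13239167  0.60090106]
```

View pics/d1.png

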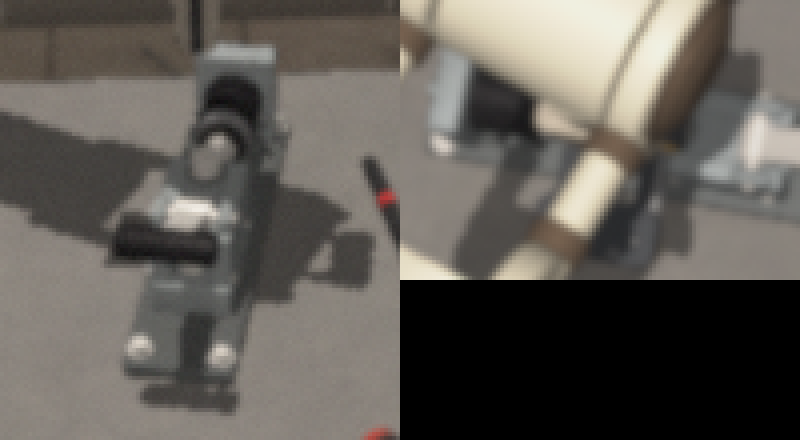

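```bash
python3 - <<'E'
from h import *
import cv2
from plant import vision
f=lambda X:(proj("side",X)-[230,90]+.5)*5
print(f([526.6,-155.3,164.3]),f([526.6,-155.3,188]),f([529.5,-155.5,96]))
im=vision.snapshot("side")[:,:,::-1]
cv2.imwrite("pics/d2.png",cv2.resize(im[90:210,230:330],None,fx=5,fy=5,interpolation=3))
E
```

```text
[251.08112558 341.25570392] [250.41447245 304.00251297] [258.22308513 444.05973152]
```

View pics/d2.png

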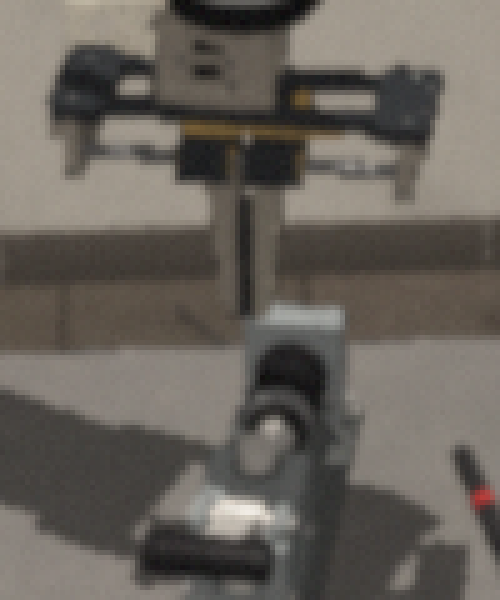

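The tips hang over the button line, about 15–20 mm above the reported TCP again. I'll shift 4 mm in x and descend.

Call:
arm_command(motion=[[0,[0.02,0,-0.15],[0,0,0]],[0,[0.02,0,-0.28],[0,0,0]],[0,[0.02,0,-0.34],[0,0,0]],[0,[0.02,0,-0.37],[0,0,0]],[0,[0.02,0,-0.39],[0,0,0]],[0,[0.02,0,-0.39],[0,0,0]]])

```text
t: 21.15
eef_pos: [531.7, -155.5, 87.7]
ee_rot: [[0.198, 0.98, 0.001], [0.98, -0.198, -0.0], [-0.0, 0.001, -1.0]]
force: [-0.7, 0.2, -0.0]
opening: 0.4
```

Call:
arm_command(motion=[[0,[0,0,-0.015],[0,0,0]],[0,[0,0,-0.03],[0,0,0]],[0,[0,0,-0.03],[0,0,0]]])

```text
t: 21.52
eef_pos: [531.2, -155.1, 81.0]
ee_rot: [[0.197, 0.98, -0.0], [0.98, -0.197, 0.0], [0.0, -0.0, -1.0]]
force: [-0.2, -0.4, 0.4]
opening: 0.6
```

```bash
python3 look.py d3
```

```text
21.525 [ 531.19862874 -155.10991624   80.95509981] [-0.21255735 -0.42875077  0.39205783]
```

View pics/d3s.png

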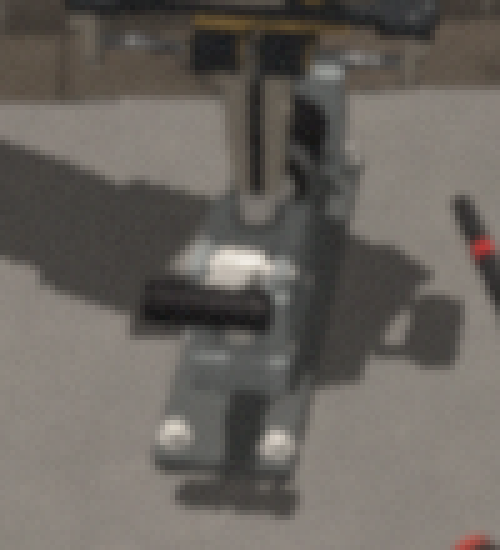

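The fingertips are just over the button at about (258,195). I'll step down feeling for it.

Call:
arm_command(motion=[[0,[0,0,-0.01],[0,0,0]],[0,[0,0,-0.02],[0,0,0]],[0,[0,0,-0.03],[0,0,0]]])

```text
t: 21.95
eef_pos: [531.3, -155.2, 75.0]
ee_rot: [[0.198, 0.98, -0.0], [0.98, -0.198, 0.0], [0.0, -0.0, -1.0]]
force: [1.1, -0.1, 0.7]
opening: 0.6
```

Call:
arm_command(motion=[[0,[0,0,-0.01],[0,0,0]],[0,[0,0,-0.02],[0,0,0]]])

```text
t: 22.2
eef_pos: [531.5, -155.3, 71.9]
ee_rot: [[0.197, 0.98, -0.0], [0.98, -0.197, -0.0], [-0.0, -0.0, -1.0]]
force: [-3.3, 2.4, 6.4]
opening: 0.4
```

Call:
arm_command(motion=[[0,[0,0,-0.005],[0,0,0]],[0,[0,0,-0.01],[0,0,0]]])

```text
t: 22.45
eef_pos: [531.5, -155.3, 70.1]
ee_rot: [[0.197, 0.98, -0.0], [0.98, -0.197, -0.0], [-0.0, -0.0, -1.0]]
force: [-1.9, 1.9, 6.9]
opening: 0.4
```

Call:
arm_command(motion=[[0,[0,0,-0.005],[0,0,0]],[0,[0,0,-0.01],[0,0,0]]])

```text
t: 22.7
eef_pos: [531.5, -155.3, 67.7]
ee_rot: [[0.197, 0.98, 0.0], [0.98, -0.197, -0.0], [-0.0, 0.0, -1.0]]
force: [-1.9, 1.2, 4.7]
opening: 0.2
```

Call:
arm_command(motion=[[0,[0,0,-0.006],[0,0,0]],[0,[0,0,-0.012],[0,0,0]],[0,[0,0,-0.012],[0,0,0]]])

```text
t: 23.08
eef_pos: [531.5, -155.3, 65.4]
ee_rot: [[0.197, 0.98, 0.0], [0.98, -0.197, -0.0], [-0.0, 0.0, -1.0]]
force: [-2.0, 0.9, 6.4]
opening: 0.3
```

```bash
python3 lookb.py d4
```

```text
23.175 [ 531.53130183 -155.3002551    65.46543564] [-2.13255805  1.37951115  6.01710668]
```

View pics/d4.png

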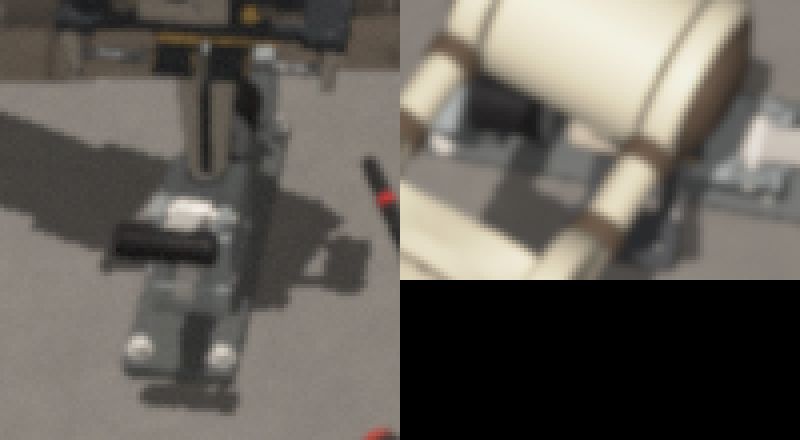

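About 6 N, so the button is roughly 8 mm down, which is past the free point. One more millimetre, then I'll hold for about 2 s.

Call:
arm_command(motion=[[0,[0,0,-0.005],[0,0,0]],[0,[0,0,-0.006],[0,0,0]],[0,[0,0,-0.006],[0,0,0]],[0,[0,0,-0.006],[0,0,0]],[0,[0,0,-0.006],[0,0,0]],[0,[0,0,-0.006],[0,0,0]],[0,[0,0,-0.006],[0,0,0]],[0,[0,0,-0.006],[0,0,0]],[0,[0,0,-0.006],[0,0,0]],[0,[0,0,-0.006],[0,0,0]],[0,[0,0,-0.006],[0,0,0]],[0,[0,0,-0.006],[0,0,0]],[0,[0,0,-0.006],[0,0,0]],[0,[0,0,-0.006],[0,0,0]],[0,[0,0,-0.006],[0,0,0]],[0,[0,0,-0.006],[0,0,0]]])

```text
t: 25.18
eef_pos: [531.5, -155.3, 64.3]
ee_rot: [[0.197, 0.98, 0.0], [0.98, -0.197, -0.0], [-0.0, 0.0, -1.0]]
force: [-3.4, 1.0, 7.7]
opening: 0.3
```

Call:
arm_command(motion=[[0,[0,0,0.15],[0,0,0]],[0,[0,0,0.4],[0,0,0]],[0,[0,0,0.7],[0,0,0]],[0,[-0.2,-0.2,0.8],[0,0,0]],[0,[-0.5,-0.5,0.8],[0,0,0]],[0,[-0.8,-0.8,0.8],[0,0,0]],[0,[-0.9,-0.9,0.8],[0,0,0]],[0,[-0.9,-0.9,0.8],[0,0,0]]])

```text
t: 26.18
eef_pos: [349.1, -337.4, 223.4]
ee_rot: [[0.202, 0.979, -0.0], [0.979, -0.202, -0.0], [-0.001, -0.0, -1.0]]
force: [0.5, -0.0, -0.6]
opening: 0.6
```

```bash
python3 lookb.py d5; python3 strip.py strip3 c8 d5
```

```text
26.275 [ 350.91249399 -335.76599759  223.3454308 ] [0.64829699 0.81102172 0.36224198]
```

View pics/d5.png

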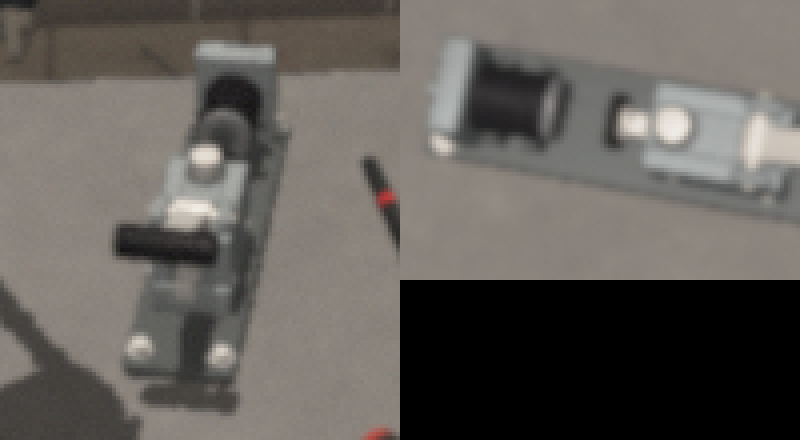

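View pics/strip3.png

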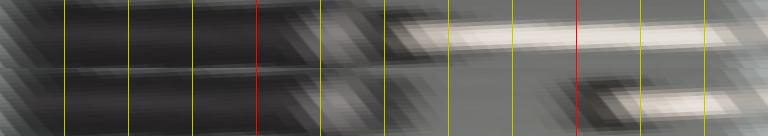

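The jaw is back: the ram's light edge is at 608 in the strip, as at the start. The button and lever are up, and only the flange shows at the coupling. I'll check the bystanders and hand in.

```bash
python3 - <<'E'
from plant import vision,robot
import cv2
s=vision.snapshot("side")[:,:,::-1]; t=vision.snapshot("top")[:,:,::-1]
cv2.imwrite("pics/endt.png",t)
a=cv2.imread("pics/side0.png"); d=cv2.absdiff(a,s).max(2)
for n,(u0,v0,u1,v1) in {"marker":(318,175,340,212),"nutdriver":(315,240,372,310),"cal+cutter":(180,280,310,378)}.items(): print(n,(d[v0:v1,u0:u1]>40).mean())
b=cv2.imread("pics/top0.png")
x,y=cv2.resize(b[170:250,150:310],None,fx=4,fy=4),cv2.resize(t[170:250,150:310],None,fx=4,fy=4)
cv2.imwrite("pics/ba.png",cv2.vconcat([x[:290],y[:290]]))
E
```

```text
marker 0.0
nutdriver 0.0
cal+cutter 0.010753532182103611
```

View pics/ba.png

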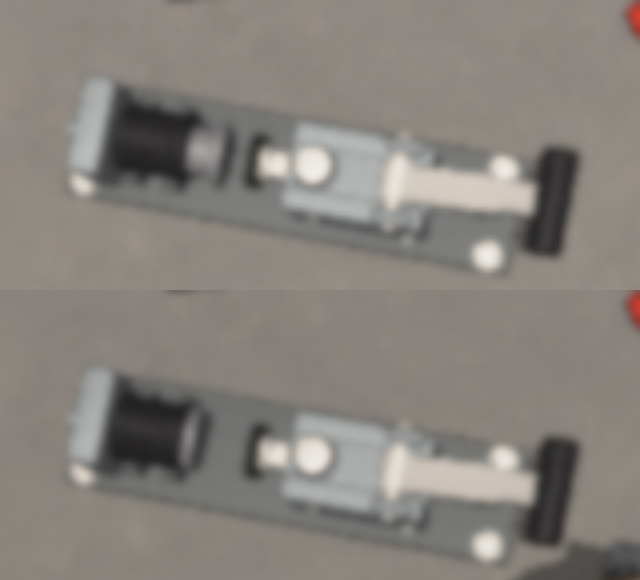

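View pics/endt.png

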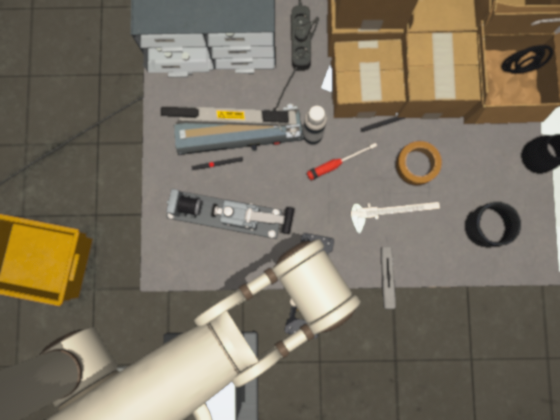

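Compared with the start, the jaw is at its initial position, only the flange shows, and the bystanders haven't moved. Handing in.

```bash
python3 -c "
from plant import robot
print(robot.finish_job())"
```

```text
the job is handed in; nothing more can be done
None
```

I pressed the bush home in five lever strokes, then held the release button down for about 2 s, and the jaw sprang fully back. I handed the job in at about 26.4 s of the 58 s allowed; no verdict is reported.

- **Pressing:** the pad stopped at about 33.5 mm of jaw travel while the force rose to about 17.6 N. That was the highest reading at the tool. I only saw forces at the end of each move, so a brief higher peak between readings can't be ruled out.
- **Final pictures:** the ram is back at its starting position, the button and lever are up, and only the bush's flange shows. The coupling lies in its cradle against the anvil, the other tools are unmoved, and the arm is clear.
- **Disagreements:**
  - The fingertips met things about 22 mm higher than the reported tool position, so I found each contact by feel.
  - Once the bush was home, the force climbed only about 0.5 N per mm, against the stated 1 to 2. I therefore took "home" from the pad standing still in the pictures.

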